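# Feel out the worn banding wheel

## Task

These three banding-wheel bases, heads off, are due for their bearing check: one of them has a worn bearing. With loose fingers rock their spindles sideways to and fro, from stop to stop, to feel which one has play, lightly enough that no foot tips or shifts on the bench, then lift only the worn base, by its spindle, and set it down standing flat in the wooden repairs tray. Leave the two sound bases where they stand and the rest of the bench alone.

Things in the scene. Friction and masses are not known exactly. Their poses are not given: they have to be found in the camera images.
- wheel_a: banding-wheel base, head off, free-standing, 0.8 to 1 kg: round dark foot 110 mm across and 14 mm thick, bearing column 44 mm across up to 60 mm height, upright round steel spindle 18 mm across from 60 to 108 mm height (a 25 mm collar at 64 to 68 mm), taper nose to 120 mm. Origin: centre of the foot's underside, z up; yaw has no meaning. All three bases look alike, one is worn
- wheel_b: second base, same as wheel_a. Of the three: in a sound bearing the spindle does not give to a sideways push (under 0.5 mm at 90 mm height); in the worn one it leans freely to any side, about 6 mm each way at 90 mm height (pivot 14 mm above the bench) under some 0.3 N, then stops hard, and comes upright when let go
- wheel_c: third base, same as wheel_a. Of the three: every spindle spins freely; the worn one also draws up about 3 mm when lifted before its base follows, a sound one does not (under 1 mm). A sideways push above about 4.5 N at 90 mm height levers up the rubber-soled foot
- nose_a (a point): top centre of the spindle of wheel_a, 120 mm above the underside of its foot; z along the spindle
- nose_b (a point): top centre of the spindle of wheel_b, 120 mm above the underside of its foot; z along the spindle
- nose_c (a point): top centre of the spindle of wheel_c, 120 mm above the underside of its foot; z along the spindle
- tray: empty square wooden repairs tray, fixed to the bench, 190 x 190 mm outside, 36 mm high, walls and floor 6 mm thick (178 mm inside). Origin: centre of its underside, x and y along its sides, z up
- bowl: bystander: fired clay bowl, 124 mm across, 62 mm high; origin at the centre of its underside
- jar: bystander: buff stoneware jar with a white cap, 84 mm across, 110 mm high; origin at the centre of its underside
- brush: bystander: flat glaze brush with a wooden handle, 200 mm long lying on the bench; origin under its middle

How it is judged:
By the outcome, as a careful person would: the job done as asked, in the order asked, and still so for the second after the job is handed in, with the robot touching nothing.
It also fails if it takes over 67 s, if anything falls off the work surface, if the arm or the gripper's body presses on something with over 40 N, if the wrist force passes 120 N, or if a joint passes its speed limit or range.

## Robot

A 6-joint arm with a two-finger parallel gripper is mounted at the origin on the work surface. World frame = base frame: x ahead of the robot, y to its left, z up, the work surface at z = 0. Lengths are in m, angles in rad, forces in N, time in s.
With the tool pointing down it reaches from about 0.35 to 0.925 m from the base axis. Payload 6.4 kg.
Tool frame: the origin (TCP) lies at the very end of the fingers, on their centre line; the grasp point (between the pads) lies 19 mm behind it (robot.grasp_offset is the distance from the TCP to the grasp point, in m); z points along the fingers, y is the line along which they close (so a half turn about z gives the same grasp; the last joint's range is limited). The gripper opens to 85 mm and grips with 20 to 120 N. Pads are 22 mm wide; open, the fingers measure 114 mm over their backs; the gripper's body (76 mm by 85 mm) begins 54 mm behind the grasp point. The pads swing forward as they close: fully open they stand 13 mm farther back than shut.
Start: joints at [1.061, 0.245, 1.558, -0, 1.339, -0.174], TCP at [0.214, 0.614, 0.231] pointing down, gripper open.
Joint ranges: [-3.13, 3.13], [-1.02, 2.26], [0.13, 2.54], [-0.95, 4.09], [0.21, 2.88], [-2.74, 2.74]. Speed limits (rad/s): [2.57, 2.57, 3.14, 3.14, 3.14, 3.14].

## Interface

Orientations are given as [roll, pitch, yaw] about the fixed x, y, z axes, in that order (R = Rz(yaw) Ry(pitch) Rx(roll)).
In Python, from bench import robot, imaging, workorder gives the robot as it stands. The module is installed in compiled form; this text tells all that it offers.
- The arm moves only by the tool send_rows, never from a script. Its argument "series" is a list of rows, each a list of 3 entries, a list of its own where there are three numbers: the shift along the tool's x, y, z in mm, then the turn, a rotation vector about the tool's x, y, z in degrees, then the closure in counts, from 0 (fully open) to 255 (shut). In form: [[[dx, dy, dz], [ax, ay, az], hand], ...]. A call has 1 to 10 rows; each row shifts and turns the commanded pose from where the row before left it, along the tool's axes as they then stand; what a row does not reach is not made up. A row lasts 1/12 s, in which the tool goes at most 41.7 mm and 7.16 degrees, less where a joint would pass 70% of its speed; a pose out of reach is approached as far as the arm can. A call is refused whole if a number of a shift passes 41.7 or a number of a turn 7.16, either way. A call with a gripper value outside its range is refused whole. The fingers move at their own pace and stop on an object; "grip_force" is the grip in N (left out, the last holds). Time passes only in rows, so rows that do not move let the fingers close. It gives the time, the measured TCP pose, the force, the opening and the grip force at its end, in the units of the state.
- robot.state(): the state, without advancing time (a new reading comes with each control period).
- imaging.read_camera(name): name is "scene" or "top" or "wrist"; returns the picture (384x512x3 uint8, red, green, blue); there is no depth.
- imaging.camera_info(name): a dict with "fx", "fy", "cx", "cy" (pixels), "distortion" ([k1, k2, p1, p2, k3] as OpenCV has them; the pictures are not rectified), "extrinsics" (4x4, takes a point from camera to world coordinates); the wrist camera has in their place "tool_from_camera" (4x4, takes a point from camera to tool coordinates, whose origin is the TCP and whose axes are the flange's). Camera axes: x right, y down, z forward; pixel columns grow to the right and rows downward; lengths in m; the calibration is good to about 2 mm. A picture is of the moment at which its call begins: read the wrist's pose just before it. camera_info takes no time and is no camera call.
- workorder.finish_job(): hands the job in; it is judged then, once.
The state is a dict: "time": time; "joints": joint angles; "joint_vel": joint speeds; "joint_torque": joint torques, N m; "tcp_pos": TCP position; "ee_rot": TCP orientation; "force": force on the tool from outside, world axes, zero at the start; "ft_torque": the same for the moment, N m; "opening": finger opening in m; "gripper_force": force on a finger pad.
Only numpy, scipy, OpenCV 4.12 (cv2) and the standard library are available. Lean on these libraries where they do the work, as an engineer would, in place of code of your own. Each camera call takes 0.05 s, during which the arm holds its last target. There are 200 camera calls.

## Working session

There is one attempt and no reset: what is moved stays moved. The work goes in short steps, Python scripts to look and compute and a tool call to move; the robot and the scene stay as the last step left them, time stands still between calls to the robot, and variables do not carry over. Pictures are saved under pics/ and viewed, at most 10 in all, crops included, and the job is handed in when it is done.

Besides the shell and the picture viewer there is one more tool, called after "Request:" as a command line: name --argument value ..., lists and objects as JSON in quotes. send_rows: Moves the arm, as the interface text tells. Its arguments: {"type":"object","properties":{"series":{"type":"array"},"grip_force":{"type":"number"}},"required":["series"]}

```bash
mkdir -p pics; python3 - <<'E'
from bench import robot, imaging
import cv2, numpy as np
for n in ["top","scene"]:
    im=imaging.read_camera(n); cv2.imwrite(f"pics/{n}0.png",cv2.resize(im[:,:,::-1],(768,576)))
    print(n,imaging.camera_info(n))
print(imaging.camera_info("wrist")); print(robot.state())
E
```

```text
top {'fx': 373.3355213405496, 'fy': 373.3355213405496, 'cx': 252.4496130786789, 'cy': 195.65454850081733, 'distortion': array([-0.06677268,  0.        ,  0.        ,  0.        ,  0.        ]), 'extrinsics': array([[ 0.0305378 , -0.9960805 ,  0.08301252,  0.48792188],
       [-0.99939027, -0.02902143,  0.01941266, -0.01506483],
       [-0.01692743, -0.08355473, -0.99635941,  0.95119819],
       [ 0.        ,  0.        ,  0.        ,  1.        ]])}
scene {'fx': 455.40024315638857, 'fy': 455.40024315638857, 'cx': 253.23018678460375, 'cy': 196.73497901717346, 'distortion': array([-0.03933698,  0.        ,  0.        ,  0.        ,  0.        ]), 'extrinsics': array([[ 0.77108648,  0.35116575, -0.53113864,  1.21340076],
       [ 0.63661147, -0.44130928,  0.63243336, -0.81102981],
       [-0.01230748, -0.82578977, -0.56384376,  0.829202  ],
       [ 0.        ,  0.        ,  0.        ,  1.        ]])}
{'fx': 320.5825195576747, 'fy': 320.5825195576747, 'cx': 252.16947227223443, 'cy': 191.23257076205815, 'distortion': array([-0.03367482,  0.        ,  0.        ,  0.        ,  0.        
[... 343 characters left out ...]
    1.00000000e+00]])}
{'time': 0.1, 'joints': array([ 1.06092789e+00,  2.45754602e-01,  1.55891779e+00,  1.67951306e-05,
        1.33871752e+00, -1.74081272e-01]), 'joint_vel': array([-0.00082164, -0.00292124, -0.00238066, -0.00011232,  0.00042705,
       -0.00080078]), 'joint_torque': array([-9.65286490e-04, -4.30674255e+01, -3.27127469e+01, -1.58024004e-04,
        2.82475943e-03,  4.37654862e-06]), 'tcp_pos': array([0.21390646, 0.61324856, 0.23027009]), 'ee_rot': array([-3.13982539e+00, -3.27381714e-04,  2.80580132e+00]), 'force': array([ 0.49170102,  0.48228533, -0.21606416]), 'ft_torque': array([0.00790921, 0.01616146, 0.00057615]), 'gripper_force': 0.0, 'opening': 0.08560191793151113}
```

View pics/top0.png

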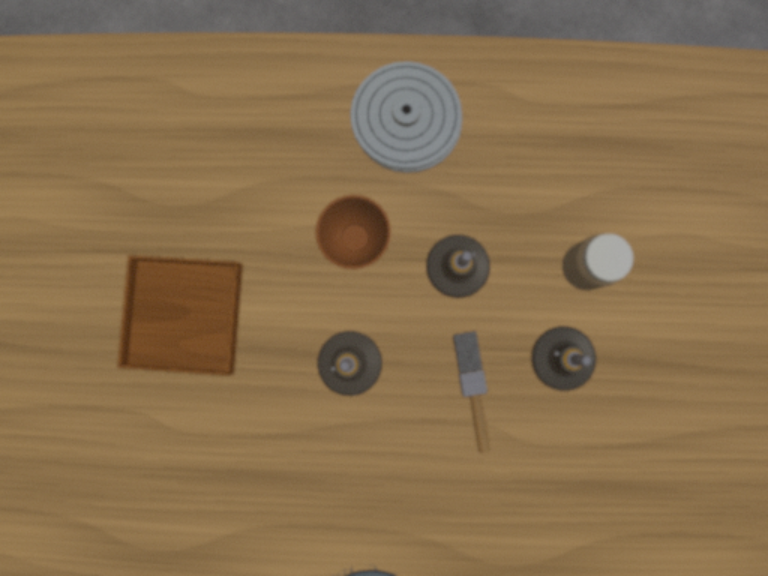

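View pics/scene0.png

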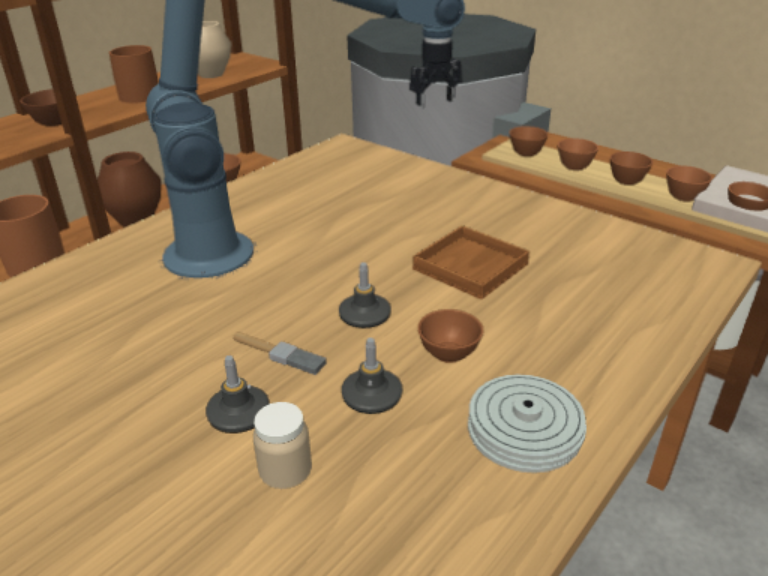

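Top view: tray centre (181,315) and feet at about (349,363), (458,266) and (563,358). The brush lies between the latter two, and the jar is behind the right one. The scene view confirms that all three stand clear of everything else.

```bash
cat > h.py <<'E'
from bench import robot, imaging
import cv2, numpy as np
from scipy.spatial.transform import Rotation as R
def cam(n,st=None):
    c=imaging.camera_info(n); K=np.array([[c['fx'],0,c['cx']],[0,c['fy'],c['cy']],[0,0,1]])
    if n!='wrist': return K,c['distortion'],c['extrinsics']
    T=np.eye(4); T[:3,:3]=R.from_euler('xyz',st['ee_rot']).as_matrix(); T[:3,3]=st['tcp_pos']
    return K,c['distortion'],T@c['tool_from_camera']
def ray(n,uv,z,st=None):
    K,d,E=cam(n,st); p=cv2.undistortPoints(np.array([[uv]],float),K,d)[0,0]
    v=E[:3,:3]@[p[0],p[1],1]; return E[:3,3]+v*(z-E[2,3])/v[2]
def proj(n,P,st=None):
    K,d,E=cam(n,st); W=np.linalg.inv(E)
    return cv2.projectPoints(np.array([P],float),cv2.Rodrigues(W[:3,:3])[0],W[:3,3],K,d)[0][0,0]
E
python3 - <<'E'
from h import *
s=1.5
for k,uv,z in [("tray rim",(181,315),.036),("L foot",(349.5,362.5),.01),("M foot",(458,265.5),.01),("R foot",(563.5,357.5),.01),
 ("L nose",(345.5,366),.118),("M nose",(468,257),.118),("R nose",(587,360),.118),("bowl",(353,232),.06),("jar",(609.5,259),.11),
 ("traycorners",(129,257),.036),("",(242,263),.036),("",(234,374),.036),("",(119,366),.036)]:
    print(k,ray("top",(uv[0]/s,uv[1]/s),z)[:2].round(4))
for k,uv in [("L",(364,264)),("M",(371,340)),("R",(231,358))]:
    print("scene nose",k,ray("scene",(uv[0]/s,uv[1]/s),.119)[:2].round(4))
E
```

```text
tray rim [0.5188 0.3295]
L foot [0.4491 0.0485]
M foot [ 0.6178 -0.1295]
R foot [ 0.4678 -0.3096]
L nose [0.4482 0.047 ]
M nose [ 0.6161 -0.1311]
R nose [ 0.4673 -0.311 ]
bowl [0.6606 0.0468]
jar [ 0.6209 -0.3485]
traycorners [0.6136 0.4254]
 [0.6084 0.2314]
 [0.425  0.2355]
 [0.4307 0.4305]
scene nose L [0.4505 0.0501]
scene nose M [ 0.618 -0.127]
scene nose R [ 0.47   -0.3066]
```

Request:
send_rows --series '[[[-25.5,-28.5,0],[0,0,0],0],[[-25.5,-28.5,0],[0,0,0],0],[[-25.5,-28.5,0],[0,0,0],0],[[-25.5,-28.5,0],[0,0,0],0],[[-25.5,-28.5,0],[0,0,0],0],[[-25.5,-28.5,0],[0,0,0],0],[[-25.5,-28.5,0],[0,0,0],0],[[-25.5,-28.5,0],[0,0,0],0],[[-25.5,-28.5,0],[0,0,0],0],[[-25.5,-28.5,0],[0,0,0],0]]' --grip_force 20

```text
time: 0.93
tcp_pos: [0.361, 0.2589, 0.231]
ee_rot: [-3.141, -0.0, 2.806]
force: [1.2, -0.1, -0.9]
opening: 0.0855
gripper_force: 0.0
```

Request:
send_rows --series '[[[-25.5,-28.5,0],[0,0,0],100],[[-25.5,-28.5,0],[0,0,0],100],[[-25.5,-28.5,0],[0,0,0],100],[[-25.5,-28.5,0],[0,0,0],100],[[-25.5,-28.5,0],[0,0,0],100],[[-25.5,-28.5,0],[0,0,0],100],[[0,0,0],[0,0,-6.4],100],[[0,0,0],[0,0,-6.4],100],[[0,0,0],[0,0,-6.4],100],[[0,0,0],[0,0,0],100]]'

```text
time: 1.77
tcp_pos: [0.4489, 0.0484, 0.2308]
ee_rot: [3.141, -0.001, -3.141]
force: [1.2, 0.6, -0.5]
opening: 0.0516
gripper_force: 0.0
```

```bash
python3 - <<'E'
from h import *
st=robot.state(); im=imaging.read_camera("wrist"); cv2.imwrite("pics/w1.png",cv2.resize(im[:,:,::-1],(768,576)))
print(st['time'],st['tcp_pos'],st['ee_rot'],st['force'],st['opening']); print(proj("wrist",[.449,.048,.12],st)*1.5)
E
```

```text
1.7667 [0.44888417 0.0483927  0.23081731] [ 3.14142770e+00 -9.44400118e-04 -3.14145134e+00] [ 1.21393381  0.6070118  -0.45409407] 0.05161189633918937
[376.70819582 283.77118545]
```

View pics/w1.png

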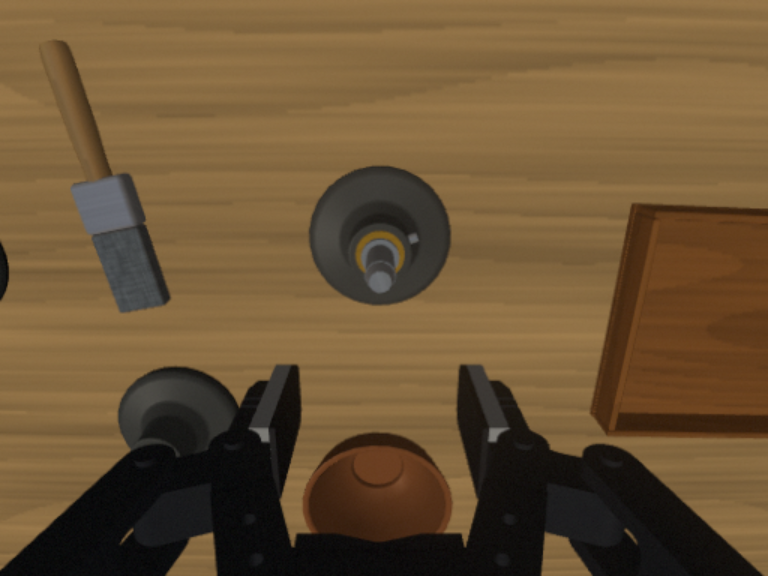

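The nose is at (379,282), 2–3 px from where I predicted it. I'll descend around it with loose fingers.

Request:
send_rows --series '[[[0,1.5,39],[0,0,0],100],[[0,0,39],[0,0,0],100],[[0,0,39],[0,0,0],100],[[0,0,30],[0,0,0],100],[[0,0,9],[0,0,0],130],[[0,0,0],[0,0,0],175],[[0,0,0],[0,0,0],175],[[0,0,0],[0,0,0],175],[[0,0,0],[0,0,0],175],[[0,0,0],[0,0,0],175]]'

```text
time: 2.65
tcp_pos: [0.4506, 0.0501, 0.0771]
ee_rot: [-3.141, 0.004, 3.141]
force: [0.5, -0.7, -0.1]
opening: 0.0268
gripper_force: 0.0
```

Request:
send_rows --series '[[[0,0,0],[0,0,0],175]]'

```text
time: 2.73
tcp_pos: [0.4501, 0.0501, 0.0766]
ee_rot: [-3.141, 0.003, 3.141]
force: [0.6, 0.2, 0.2]
opening: 0.0265
gripper_force: 0.0
```

Request:
send_rows --series '[[[0,0.5,0],[0,0,0],175],[[0,0.5,0],[0,0,0],175]]'

```text
time: 2.9
tcp_pos: [0.4494, 0.0512, 0.0757]
ee_rot: [-3.142, 0.001, 3.141]
force: [0.4, 0.5, -1.0]
opening: 0.0267
gripper_force: 0.0
```

Request:
send_rows --series '[[[0,0.5,0],[0,0,0],175],[[0,0.5,0],[0,0,0],175]]'

```text
time: 3.07
tcp_pos: [0.4491, 0.0523, 0.0753]
ee_rot: [3.142, -0.0, 3.141]
force: [0.0, -0.6, 0.2]
opening: 0.0271
gripper_force: 0.0
```

```bash
python3 - <<'E'
from h import *
st=robot.state(); im=imaging.read_camera("wrist"); cv2.imwrite("pics/w2.png",im[100:384,100:420,::-1].repeat(2,0).repeat(2,1))
print(st['time'],st['tcp_pos'],st['force'],st['ft_torque'],st['opening'])
E
```

```text
3.0667 [0.44909389 0.05228899 0.07527837] [ 0.03223001 -0.59367875  0.1553647 ] [ 0.00825672 -0.00851655 -0.04732414] 0.027063220681810416
```

View pics/w2.png

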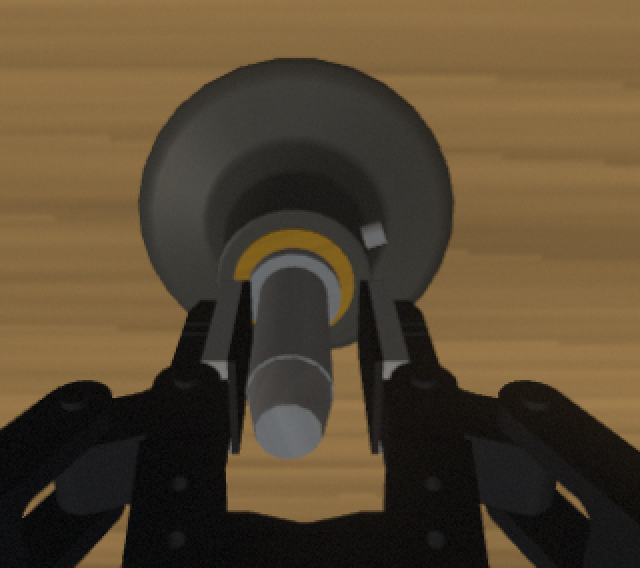

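The spindle (x≈290 in the crop) sits between the pads (245 and 368) with about 2–3 mm to the left pad. I'll keep creeping +y.

Request:
send_rows --series '[[[0,0.7,0],[0,0,0],175],[[0,0,0],[0,0,0],175]]'

```text
time: 3.28
tcp_pos: [0.4491, 0.053, 0.0752]
ee_rot: [3.142, -0.0, 3.141]
force: [0.3, -1.1, 0.6]
opening: 0.0271
gripper_force: 0.0
```

Request:
send_rows --series '[[[0,0.5,0],[0,0,0],175],[[0,0,0],[0,0,0],175]]'

```text
time: 3.45
tcp_pos: [0.4491, 0.0535, 0.0753]
ee_rot: [3.142, -0.0, 3.141]
force: [-0.4, -0.2, -0.6]
opening: 0.0268
gripper_force: 0.0
```

Request:
send_rows --series '[[[0,0.4,0],[0,0,0],175],[[0,0,0],[0,0,0],175]]'

```text
time: 3.62
tcp_pos: [0.4491, 0.0538, 0.0753]
ee_rot: [-3.142, -0.0, 3.141]
force: [-0.0, 0.2, 0.6]
opening: 0.0265
gripper_force: 0.0
```

Request:
send_rows --series '[[[0,0.4,0],[0,0,0],175],[[0,0,0],[0,0,0],175]]'

```text
time: 3.78
tcp_pos: [0.4492, 0.054, 0.0753]
ee_rot: [-3.141, 0.0, 3.141]
force: [-0.3, -2.0, 0.5]
opening: 0.027
gripper_force: 0.7
```

Request:
send_rows --series '[[[0,0.4,0],[0,0,0],175],[[0,0,0],[0,0,0],175]]'

```text
time: 3.95
tcp_pos: [0.4492, 0.0542, 0.0753]
ee_rot: [-3.141, 0.0, 3.141]
force: [0.5, -3.5, -1.0]
opening: 0.0268
gripper_force: 1.9
```

Hard contact (3.5 N within 0.4 mm), so this side is sound. Now the other way.

Request:
send_rows --series '[[[0,-3,0],[0,0,0],175],[[0,-3,0],[0,0,0],175],[[0,-1.5,0],[0,0,0],175],[[0,-1,0],[0,0,0],175],[[0,0,0],[0,0,0],175]]'

```text
time: 4.37
tcp_pos: [0.4491, 0.046, 0.0753]
ee_rot: [3.141, -0.0, 3.14]
force: [0.3, 0.4, 0.1]
opening: 0.027
gripper_force: 0.0
```

Request:
send_rows --series '[[[0,-0.5,0],[0,0,0],175],[[0,0,0],[0,0,0],175]]'

```text
time: 4.53
tcp_pos: [0.4491, 0.0457, 0.0753]
ee_rot: [3.141, -0.0, 3.141]
force: [0.5, -0.4, -0.4]
opening: 0.0262
gripper_force: 0.0
```

Request:
send_rows --series '[[[0,-0.5,0],[0,0,0],175],[[0,0,0],[0,0,0],175]]'

```text
time: 4.7
tcp_pos: [0.4491, 0.0452, 0.0753]
ee_rot: [3.142, -0.0, 3.141]
force: [-0.2, 0.1, -0.3]
opening: 0.0265
gripper_force: 0.0
```

Request:
send_rows --series '[[[0,-0.4,0],[0,0,0],175],[[0,0,0],[0,0,0],175]]'

```text
time: 4.87
tcp_pos: [0.4491, 0.0447, 0.0753]
ee_rot: [3.142, -0.0, 3.141]
force: [0.6, 0.0, -0.2]
opening: 0.0266
gripper_force: 0.0
```

Request:
send_rows --series '[[[0,-0.4,0],[0,0,0],175],[[0,0,0],[0,0,0],175]]'

```text
time: 5.03
tcp_pos: [0.4491, 0.0444, 0.0753]
ee_rot: [3.141, -0.0, 3.141]
force: [0.5, 0.9, -0.2]
opening: 0.0267
gripper_force: 0.3
```

Request:
send_rows --series '[[[0,-0.4,0],[0,0,0],175],[[0,0,0],[0,0,0],175]]'

```text
time: 5.2
tcp_pos: [0.449, 0.0442, 0.0753]
ee_rot: [3.141, -0.0, 3.141]
force: [-0.6, 2.2, -0.3]
opening: 0.0266
gripper_force: 1.2
```

Sound on both sides. Back to centre, then up and across to the middle base, about (0.617, −0.129).

Request:
send_rows --series '[[[0,5,0],[0,0,0],130],[[0,0,0],[0,0,0],100],[[0,0,-30],[0,0,0],100],[[0,0,-40],[0,0,0],100],[[0,0,-20],[0,0,0],100],[[-28,-29.5,0],[0,0,0],100],[[-28,-29.5,0],[0,0,0],100],[[-28,-29.5,0],[0,0,0],100],[[-28,-29.5,0],[0,0,0],100],[[-28,-29.5,0],[0,0,0],100]]'

```text
time: 6.03
tcp_pos: [0.5902, -0.1002, 0.1652]
ee_rot: [-3.141, 0.0, 3.141]
force: [0.4, -0.2, 0.5]
opening: 0.0519
gripper_force: 0.0
```

Request:
send_rows --series '[[[-28,-30,0],[0,0,0],100],[[0,0,0],[0,0,0],100],[[0,0,0],[0,0,0],100]]'

```text
time: 6.28
tcp_pos: [0.6176, -0.1302, 0.1643]
ee_rot: [3.141, -0.001, 3.139]
force: [-0.5, 0.9, -0.3]
opening: 0.0518
gripper_force: 0.0
```

```bash
python3 - <<'E'
from h import *
st=robot.state(); im=imaging.read_camera("wrist"); cv2.imwrite("pics/w3.png",im[100:384,100:420,::-1].repeat(2,0).repeat(2,1))
print(st['time'],st['tcp_pos'],st['force'],st['opening']); print((proj("wrist",[.617,-.1285,.12],st)-100)*2)
E
```

```text
6.2833 [ 0.61763971 -0.13018218  0.16433228] [-0.4661114   0.87332653 -0.29231806] 0.05183653589423128
[308.35142017 241.60684785]
```

View pics/w3.png

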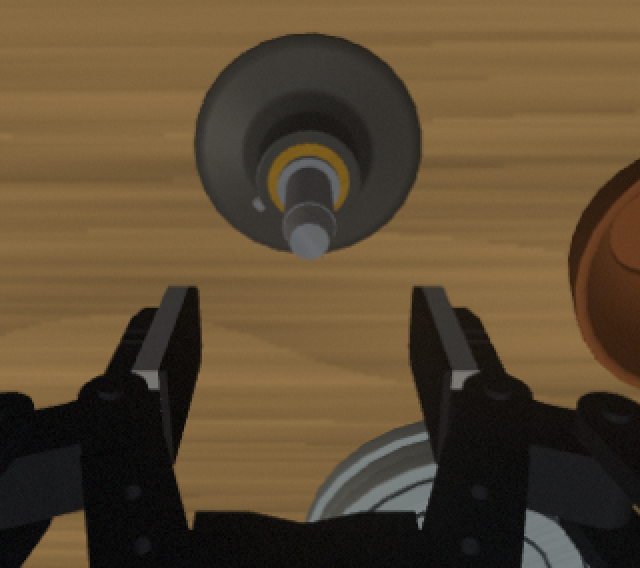

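The nose is at (310,241), within 1 mm of the estimate. I'll descend and rock it the same way.

Request:
send_rows --series '[[[0,2,30],[0,0,0],100],[[0,0,30],[0,0,0],100],[[0,0,24],[0,0,0],120],[[0,0,5],[0,0,0],150],[[0,0,0],[0,0,0],175],[[0,0,0],[0,0,0],175],[[0,0,0],[0,0,0],175],[[0,1.5,0],[0,0,0],175],[[0,1.5,0],[0,0,0],175],[[0,0,0],[0,0,0],175]]'

```text
time: 7.17
tcp_pos: [0.6176, -0.1236, 0.0775]
ee_rot: [-3.141, 0.002, 3.141]
force: [-0.2, 0.1, -0.2]
opening: 0.0269
gripper_force: 0.0
```

Request:
send_rows --series '[[[0,0.4,0],[0,0,0],175],[[0,0,0],[0,0,0],175]]'

```text
time: 7.33
tcp_pos: [0.6171, -0.1233, 0.0766]
ee_rot: [-3.141, 0.0, 3.141]
force: [-0.3, 0.3, -0.5]
opening: 0.0265
gripper_force: 0.0
```

Request:
send_rows --series '[[[0,0.4,0],[0,0,0],175],[[0,0,0],[0,0,0],175]]'

```text
time: 7.5
tcp_pos: [0.617, -0.1229, 0.0762]
ee_rot: [3.142, -0.0, 3.141]
force: [0.3, 0.1, 0.4]
opening: 0.0274
gripper_force: 0.0
```

Request:
send_rows --series '[[[0,0.4,0],[0,0,0],175],[[0,0,0],[0,0,0],175]]'

```text
time: 7.67
tcp_pos: [0.617, -0.1225, 0.0762]
ee_rot: [3.142, -0.0, 3.141]
force: [0.5, -0.3, 0.1]
opening: 0.027
gripper_force: 0.0
```

Request:
send_rows --series '[[[0,0.4,0],[0,0,0],175],[[0,0,0],[0,0,0],175]]'

```text
time: 7.83
tcp_pos: [0.617, -0.122, 0.0763]
ee_rot: [3.142, -0.0, 3.141]
force: [0.9, -0.0, 0.3]
opening: 0.0269
gripper_force: 0.0
```

Request:
send_rows --series '[[[0,0.4,0],[0,0,0],175],[[0,0,0],[0,0,0],175]]'

```text
time: 8.0
tcp_pos: [0.617, -0.1216, 0.0763]
ee_rot: [-3.142, 0.0, 3.141]
force: [0.7, 1.1, 0.1]
opening: 0.0264
gripper_force: 0.1
```

Request:
send_rows --series '[[[0,0.4,0],[0,0,0],175],[[0,0,0],[0,0,0],175]]'

```text
time: 8.17
tcp_pos: [0.617, -0.1212, 0.0763]
ee_rot: [3.142, -0.0, 3.141]
force: [-0.1, -0.1, -0.5]
opening: 0.0266
gripper_force: 0.1
```

Request:
send_rows --series '[[[0,0.4,0],[0,0,0],175],[[0,0,0],[0,0,0],175]]'

```text
time: 8.33
tcp_pos: [0.617, -0.1208, 0.0763]
ee_rot: [-3.142, 0.0, 3.141]
force: [0.5, -0.6, 0.1]
opening: 0.0268
gripper_force: 0.1
```

It gives at 0.1 N, so this looks like the worn one. On to the stop.

Request:
send_rows --series '[[[0,1,0],[0,0,0],175],[[0,1,0],[0,0,0],175],[[0,1,0],[0,0,0],175],[[0,0,0],[0,0,0],175]]'

```text
time: 8.67
tcp_pos: [0.6172, -0.1179, 0.0764]
ee_rot: [-3.141, 0.001, 3.141]
force: [-0.0, 0.0, 0.6]
opening: 0.0268
gripper_force: 0.5
```

Request:
send_rows --series '[[[0,0.5,0],[0,0,0],175],[[0,0,0],[0,0,0],175]]'

```text
time: 8.83
tcp_pos: [0.6172, -0.1176, 0.0764]
ee_rot: [-3.141, 0.0, 3.141]
force: [0.4, -0.9, 0.4]
opening: 0.0265
gripper_force: 0.8
```

Request:
send_rows --series '[[[0,0.5,0],[0,0,0],175],[[0,0,0],[0,0,0],175]]'

```text
time: 9.0
tcp_pos: [0.6172, -0.1174, 0.0764]
ee_rot: [-3.141, 0.0, 3.141]
force: [0.5, -2.7, 0.6]
opening: 0.0268
gripper_force: 1.6
```

The +y stop is at about 6 mm of free lean. Now the −y stop.

Request:
send_rows --series '[[[0,-3,0],[0,0,0],175],[[0,-3,0],[0,0,0],175],[[0,-3,0],[0,0,0],175],[[0,-3,0],[0,0,0],175],[[0,-2,0],[0,0,0],175],[[0,-1,0],[0,0,0],175],[[0,-1,0],[0,0,0],175],[[0,-1,0],[0,0,0],175],[[0,-1,0],[0,0,0],175],[[0,0,0],[0,0,0],175]]'

```text
time: 9.83
tcp_pos: [0.617, -0.135, 0.0763]
ee_rot: [-3.142, 0.0, 3.141]
force: [0.1, 0.2, 0.0]
opening: 0.027
gripper_force: 0.0
```

Request:
send_rows --series '[[[0,-1,0],[0,0,0],175],[[0,-0.5,0],[0,0,0],175],[[0,0,0],[0,0,0],175]]'

```text
time: 10.08
tcp_pos: [0.617, -0.1364, 0.0763]
ee_rot: [-3.142, 0.0, 3.141]
force: [0.2, 0.3, -0.0]
opening: 0.0268
gripper_force: 0.1
```

Request:
send_rows --series '[[[0,-0.5,0],[0,0,0],175],[[0,0,0],[0,0,0],175]]'

```text
time: 10.25
tcp_pos: [0.617, -0.1369, 0.0763]
ee_rot: [-3.142, 0.0, 3.141]
force: [0.4, 0.3, 0.3]
opening: 0.0266
gripper_force: 0.1
```

Request:
send_rows --series '[[[0,-0.5,0],[0,0,0],175],[[0,0,0],[0,0,0],175]]'

```text
time: 10.42
tcp_pos: [0.617, -0.1374, 0.0763]
ee_rot: [-3.142, 0.0, 3.141]
force: [0.3, 0.3, 0.0]
opening: 0.0268
gripper_force: 0.1
```

Request:
send_rows --series '[[[0,-0.5,0],[0,0,0],175],[[0,0,0],[0,0,0],175]]'

```text
time: 10.58
tcp_pos: [0.617, -0.138, 0.0763]
ee_rot: [-3.142, 0.0, 3.141]
force: [0.6, -0.1, -0.4]
opening: 0.0269
gripper_force: 0.1
```

Request:
send_rows --series '[[[0,-0.5,0],[0,0,0],175],[[0,0,0],[0,0,0],175]]'

```text
time: 10.75
tcp_pos: [0.617, -0.1384, 0.0763]
ee_rot: [-3.142, 0.0, 3.141]
force: [0.9, -0.1, -0.5]
opening: 0.027
gripper_force: 0.1
```

Request:
send_rows --series '[[[0,-0.5,0],[0,0,0],175],[[0,0,0],[0,0,0],175]]'

```text
time: 10.92
tcp_pos: [0.617, -0.139, 0.0763]
ee_rot: [-3.142, 0.0, 3.141]
force: [0.0, 0.5, -0.2]
opening: 0.0269
gripper_force: 0.1
```

Request:
send_rows --series '[[[0,-0.5,0],[0,0,0],175],[[0,0,0],[0,0,0],175]]'

```text
time: 11.08
tcp_pos: [0.6169, -0.1393, 0.0762]
ee_rot: [3.141, -0.0, 3.141]
force: [-0.4, 0.5, 0.7]
opening: 0.0268
gripper_force: 0.3
```

Request:
send_rows --series '[[[0,-0.4,0],[0,0,0],175],[[0,0,0],[0,0,0],175]]'

```text
time: 11.25
tcp_pos: [0.6169, -0.1397, 0.0762]
ee_rot: [3.141, -0.0, 3.141]
force: [-0.4, 0.7, 0.9]
opening: 0.0268
gripper_force: 0.5
```

Request:
send_rows --series '[[[0,-0.4,0],[0,0,0],175],[[0,0,0],[0,0,0],175]]'

```text
time: 11.42
tcp_pos: [0.6169, -0.1401, 0.0763]
ee_rot: [3.141, -0.0, 3.141]
force: [0.8, 1.4, 0.2]
opening: 0.0265
gripper_force: 0.6
```

Request:
send_rows --series '[[[0,-0.3,0],[0,0,0],175],[[0,0,0],[0,0,0],175]]'

```text
time: 11.58
tcp_pos: [0.6169, -0.1402, 0.0763]
ee_rot: [3.141, -0.0, 3.141]
force: [-0.5, 1.7, 0.9]
opening: 0.0271
gripper_force: 1.1
```

Stops on both sides, with about 12 mm of free travel: the middle base is worn. I'll check the third one too.

Request:
send_rows --series '[[[0,6,0],[0,0,0],175],[[0,6,0],[0,0,0],140],[[0,0,-10],[0,0,0],100],[[0,0,-38],[0,0,0],100],[[0,0,-38],[0,0,0],100],[[25,-30,0],[0,0,0],100],[[25,-30,0],[0,0,0],100],[[25,-30,0],[0,0,0],100],[[25,-30,0],[0,0,0],100],[[25,-30,0],[0,0,0],100]]'

```text
time: 12.42
tcp_pos: [0.4909, -0.2796, 0.1634]
ee_rot: [-3.14, 0.001, -3.141]
force: [0.5, -0.9, 1.0]
opening: 0.0515
gripper_force: 0.0
```

Request:
send_rows --series '[[[25,-30,0],[0,0,0],100],[[0,0,0],[0,0,0],100],[[0,0,0],[0,0,0],100]]'

```text
time: 12.67
tcp_pos: [0.466, -0.31, 0.1632]
ee_rot: [-3.141, 0.001, 3.137]
force: [0.3, -0.4, -0.3]
opening: 0.052
gripper_force: 0.0
```

```bash
python3 - <<'E'
from h import *
st=robot.state(); im=imaging.read_camera("wrist"); cv2.imwrite("pics/w4.png",im[100:384,100:420,::-1].repeat(2,0).repeat(2,1))
print(st['time'],st['tcp_pos'],st['force'],st['opening']); print((proj("wrist",[.4675,-.309,.12],st)-100)*2)
E
```

```text
12.6667 [ 0.46603537 -0.31002188  0.16324858] [ 0.34516741 -0.35898088 -0.32719589] 0.05202044554883098
[306.47596802 248.83406508]
```

View pics/w4.png

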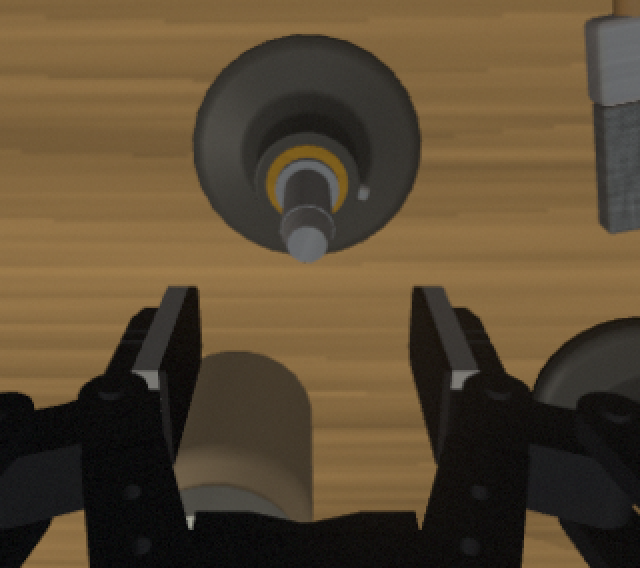

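The nose is at (307,243), which puts it at (0.466, −0.309). I'll descend and rock.

Request:
send_rows --series '[[[0,0.7,30],[0,0,0],100],[[0,0,30],[0,0,0],100],[[0,0,22],[0,0,0],120],[[0,0,5],[0,0,0],150],[[0,0,0],[0,0,0],175],[[0,0,0],[0,0,0],175],[[0,0,0],[0,0,0],175],[[0,1.5,0],[0,0,0],175],[[0,1.3,0],[0,0,0],175],[[0,0,0],[0,0,0],175]]'

```text
time: 13.55
tcp_pos: [0.4673, -0.305, 0.0762]
ee_rot: [-3.141, 0.001, 3.141]
force: [-0.5, -0.7, 0.2]
opening: 0.0266
gripper_force: 0.0
```

Request:
send_rows --series '[[[0,0.4,0],[0,0,0],175],[[0,0,0],[0,0,0],175]]'

```text
time: 13.72
tcp_pos: [0.467, -0.3047, 0.0757]
ee_rot: [-3.141, 0.001, 3.141]
force: [0.1, 0.2, -0.2]
opening: 0.0265
gripper_force: 0.1
```

Request:
send_rows --series '[[[0,0.4,0],[0,0,0],175],[[0,0,0],[0,0,0],175]]'

```text
time: 13.88
tcp_pos: [0.4671, -0.3046, 0.0756]
ee_rot: [-3.141, 0.0, 3.141]
force: [-1.0, -1.1, 2.1]
opening: 0.027
gripper_force: 0.8
```

Request:
send_rows --series '[[[0,0.3,0],[0,0,0],175],[[0,0,0],[0,0,0],175]]'

```text
time: 14.05
tcp_pos: [0.4671, -0.3045, 0.0757]
ee_rot: [-3.14, 0.001, 3.141]
force: [-0.3, -3.2, 1.2]
opening: 0.0267
gripper_force: 1.6
```

Request:
send_rows --series '[[[0,-3,0],[0,0,0],175],[[0,-3,0],[0,0,0],175],[[0,-2,0],[0,0,0],175],[[0,-1.5,0],[0,0,0],175],[[0,0,0],[0,0,0],175]]'

```text
time: 14.47
tcp_pos: [0.4668, -0.3134, 0.0751]
ee_rot: [3.141, -0.0, 3.141]
force: [0.2, -0.5, 0.2]
opening: 0.027
gripper_force: 0.0
```

Request:
send_rows --series '[[[0,-0.4,0],[0,0,0],175],[[0,0,0],[0,0,0],175]]'

```text
time: 14.63
tcp_pos: [0.4668, -0.3136, 0.0752]
ee_rot: [3.141, -0.0, 3.141]
force: [-0.3, 0.2, -1.0]
opening: 0.0268
gripper_force: 0.0
```

Request:
send_rows --series '[[[0,-0.4,0],[0,0,0],175],[[0,0,0],[0,0,0],175]]'

```text
time: 14.8
tcp_pos: [0.4669, -0.314, 0.0753]
ee_rot: [3.141, -0.0, 3.141]
force: [0.5, -0.2, 0.1]
opening: 0.0268
gripper_force: 0.1
```

Request:
send_rows --series '[[[0,-0.4,0],[0,0,0],175],[[0,0,0],[0,0,0],175]]'

```text
time: 14.97
tcp_pos: [0.4669, -0.3142, 0.0753]
ee_rot: [3.141, 0.0, 3.141]
force: [0.6, 0.6, -0.1]
opening: 0.0266
gripper_force: 0.5
```

Request:
send_rows --series '[[[0,-0.4,0],[0,0,0],175],[[0,0,0],[0,0,0],175]]'

```text
time: 15.13
tcp_pos: [0.4669, -0.3144, 0.0752]
ee_rot: [3.14, -0.0, 3.141]
force: [0.5, 2.5, 1.3]
opening: 0.0266
gripper_force: 1.4
```

Sound as well. Back to the worn middle base to grip it.

Request:
send_rows --series '[[[0,5,0],[0,0,0],140],[[0,0,-10],[0,0,0],100],[[0,0,-38],[0,0,0],100],[[0,0,-38],[0,0,0],100],[[-25,30,0],[0,0,0],100],[[-25,30,0],[0,0,0],100],[[-25,30,0],[0,0,0],100],[[-25,30,0],[0,0,0],100],[[-25,30,0],[0,0,0],100],[[-25,30,0],[0,0,0],100]]'

```text
time: 15.97
tcp_pos: [0.6182, -0.1285, 0.1625]
ee_rot: [-3.141, 0.001, 3.141]
force: [-0.6, -0.5, 0.3]
opening: 0.052
gripper_force: 0.0
```

Request:
send_rows --series '[[[0,0,0],[0,0,0],100],[[0,0,0],[0,0,0],100],[[0,0,0],[0,0,0],100]]'

```text
time: 16.22
tcp_pos: [0.6169, -0.1301, 0.1617]
ee_rot: [-3.141, 0.0, 3.141]
force: [-0.9, -1.0, 0.2]
opening: 0.0518
gripper_force: 0.0
```

Request:
send_rows --series '[[[0,1.3,30],[0,0,0],100],[[0,0,30],[0,0,0],100],[[0,0,20],[0,0,0],100],[[0,0,5],[0,0,0],150],[[0,0,0],[0,0,0],175],[[0,0,0],[0,0,0],175],[[0,0,0],[0,0,0],190],[[0,0,0],[0,0,0],200],[[0,0,0],[0,0,0],230],[[0,0,0],[0,0,0],255]]' --grip_force 50

```text
time: 17.05
tcp_pos: [0.6184, -0.1292, 0.0785]
ee_rot: [-3.14, 0.003, 3.141]
force: [-0.4, 0.5, 6.6]
opening: 0.0167
gripper_force: 48.9
```

Request:
send_rows --series '[[[0,0,0],[0,0,0],255],[[0,0,0],[0,0,0],255],[[0,0,0],[0,0,0],255]]'

```text
time: 17.3
tcp_pos: [0.6184, -0.1292, 0.0785]
ee_rot: [-3.14, 0.003, 3.141]
force: [-1.2, -1.0, 6.7]
opening: 0.0166
gripper_force: 48.9
```

Request:
send_rows --series '[[[0,0,-2],[0,0,0],255],[[0,0,-2],[0,0,0],255],[[0,0,-4],[0,0,0],255],[[0,0,-6],[0,0,0],255],[[0,0,-6],[0,0,0],255],[[0,0,0],[0,0,0],255]]'

```text
time: 17.8
tcp_pos: [0.6165, -0.1284, 0.0962]
ee_rot: [3.141, -0.001, 3.141]
force: [1.4, -0.4, -8.8]
opening: 0.0165
gripper_force: 49.5
```

It's lifted: 8.8 N, about 0.9 kg. Raise it clear of the bowl and carry it to the tray.

Request:
send_rows --series '[[[0,0,-10],[0,0,0],255],[[0,0,-18],[0,0,0],255],[[0,0,-18],[0,0,0],255],[[0,0,-18],[0,0,0],255],[[0,0,-14],[0,0,0],255],[[0,0,-6],[0,0,0],255],[[2,8,0],[0,0,0],255],[[4,16,0],[0,0,0],255],[[5,25,0],[0,0,0],255],[[5,25,0],[0,0,0],255]]'

```text
time: 18.63
tcp_pos: [0.5991, -0.0526, 0.1781]
ee_rot: [3.14, -0.004, 3.14]
force: [-0.2, 0.0, -9.4]
opening: 0.0165
gripper_force: 49.5
```

Request:
send_rows --series '[[[5.4,25,0],[0,0,0],255],[[5.4,25,0],[0,0,0],255],[[5.4,25,0],[0,0,0],255],[[5.4,25,0],[0,0,0],255],[[5.4,25,0],[0,0,0],255],[[5.4,25,0],[0,0,0],255],[[5.4,25,0],[0,0,0],255],[[5.4,25,0],[0,0,0],255],[[5.4,25,0],[0,0,0],255],[[5.4,25,0],[0,0,0],255]]'

```text
time: 19.47
tcp_pos: [0.5444, 0.1975, 0.1782]
ee_rot: [3.142, -0.004, -3.142]
force: [1.0, -0.9, -8.9]
opening: 0.0165
gripper_force: 49.5
```

Request:
send_rows --series '[[[5.4,25,0],[0,0,0],255],[[5.4,25,0],[0,0,0],255],[[5.4,25,0],[0,0,0],255],[[5,25,0],[0,0,0],255],[[5,20,0],[0,0,0],255],[[3,10,0],[0,0,0],255],[[0,5,0],[0,0,0],255],[[0,0,0],[0,0,0],255],[[0,0,0],[0,0,0],255],[[0,0,0],[0,0,0],255]]'

```text
time: 20.3
tcp_pos: [0.5182, 0.3294, 0.1799]
ee_rot: [-3.141, -0.001, 3.14]
force: [0.2, -0.4, -8.2]
opening: 0.0166
gripper_force: 49.7
```

```bash
python3 - <<'E'
from h import *
st=robot.state(); im=imaging.read_camera("scene"); cv2.imwrite("pics/s5.png",cv2.resize(im[:,:,::-1],(768,576)))
print(st['time'],st['tcp_pos'],st['ee_rot'],st['force'],st['opening'])
E
```

```text
20.3 [0.51817919 0.32938281 0.17990568] [-3.14079832e+00 -6.32268483e-04  3.13986800e+00] [ 0.18697485 -0.41457344 -8.21082379] 0.016584453539251785
```

View pics/s5.png

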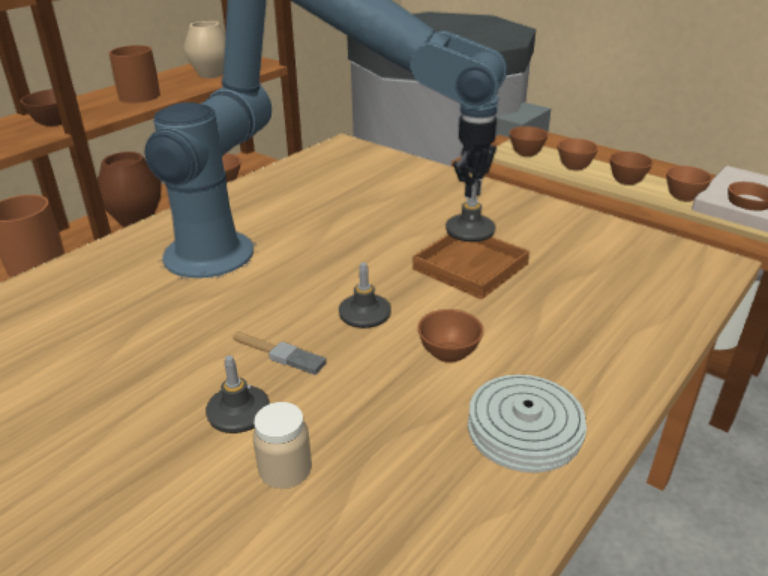

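The base hangs level above the tray. Lowering it.

Request:
send_rows --series '[[[0,0,10],[0,0,0],255],[[0,0,18],[0,0,0],255],[[0,0,18],[0,0,0],255],[[0,0,16],[0,0,0],255],[[0,0,12],[0,0,0],255],[[0,0,8],[0,0,0],255],[[0,0,4],[0,0,0],255],[[0,0,2],[0,0,0],255],[[0,0,0],[0,0,0],255],[[0,0,0],[0,0,0],255]]'

```text
time: 21.18
tcp_pos: [0.5189, 0.3307, 0.0933]
ee_rot: [3.141, 0.002, 3.141]
force: [0.1, 0.2, -9.1]
opening: 0.0162
gripper_force: 49.5
```

Request:
send_rows --series '[[[0,0,1],[0,0,0],255],[[0,0,1],[0,0,0],255],[[0,0,1],[0,0,0],255],[[0,0,0],[0,0,0],255]]'

```text
time: 21.52
tcp_pos: [0.5181, 0.3304, 0.0893]
ee_rot: [-3.142, -0.0, 3.141]
force: [-0.4, 0.5, -9.0]
opening: 0.0162
gripper_force: 49.5
```

Request:
send_rows --series '[[[0,0,1],[0,0,0],255],[[0,0,0],[0,0,0],255],[[0,0,0],[0,0,0],255]]'

```text
time: 21.77
tcp_pos: [0.5181, 0.3304, 0.0883]
ee_rot: [-3.142, -0.0, 3.141]
force: [0.4, 0.3, -9.7]
opening: 0.0166
gripper_force: 49.5
```

Request:
send_rows --series '[[[0,0,1],[0,0,0],255],[[0,0,1],[0,0,0],255],[[0,0,0],[0,0,0],255]]'

```text
time: 22.02
tcp_pos: [0.5186, 0.3305, 0.0873]
ee_rot: [3.141, 0.001, 3.141]
force: [-1.1, -0.9, -2.6]
opening: 0.0166
gripper_force: 50.4
```

Request:
send_rows --series '[[[0,0,1],[0,0,0],255],[[0,0,0.5],[0,0,0],255],[[0,0,0],[0,0,0],255]]'

```text
time: 22.27
tcp_pos: [0.5184, 0.3305, 0.0851]
ee_rot: [3.141, 0.001, 3.141]
force: [-1.2, -1.2, -0.9]
opening: 0.0166
gripper_force: 50.4
```

Request:
send_rows --series '[[[0,0,0.4],[0,0,0],255],[[0,0,0],[0,0,0],185],[[0,0,0],[0,0,0],160],[[0,0,0],[0,0,0],100],[[0,0,0],[0,0,0],100],[[0,0,-20],[0,0,0],100],[[0,0,-40],[0,0,0],100],[[0,0,-40],[0,0,0],100],[[0,0,-30],[0,0,0],100],[[0,0,0],[0,0,0],100]]'

```text
time: 23.1
tcp_pos: [0.5222, 0.3322, 0.2236]
ee_rot: [3.136, 0.014, 3.141]
force: [0.5, 0.6, 0.8]
opening: 0.0522
gripper_force: 0.0
```

```bash
python3 - <<'E'
from h import *
st=robot.state(); im=imaging.read_camera("scene"); w=imaging.read_camera("wrist"); t=imaging.read_camera("top")
o=np.zeros((600,800,3),np.uint8); o[:300,:400]=cv2.resize(w,(400,300)); o[:300,400:]=cv2.resize(t,(400,300)); o[300:,:400]=cv2.resize(im,(400,300)); o[300:,400:]=cv2.resize(im[110:240,240:413],(400,300))
cv2.imwrite("pics/f.png",o[:,:,::-1]); print(st['time'],st['tcp_pos'],st['force'],st['opening'])
E
```

```text
23.1 [0.5222064  0.33218973 0.22363261] [0.52829461 0.58285706 0.82519457] 0.052225494833846406
```

View pics/f.png

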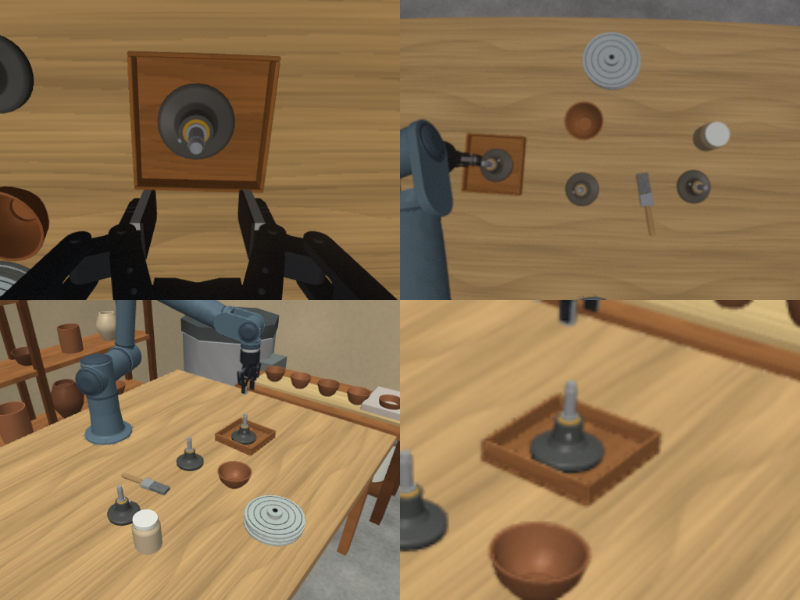

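The worn base stands flat in the middle of the tray, foot at about (197,120) in the wrist panel. Nothing else has moved and the gripper is clear.

```bash
python3 -c "
from bench import workorder; print(workorder.finish_job())"
```

```text
the job is handed in; nothing more can be done
None
```

I rocked all three spindles both ways; the middle base, at about (0.617, −0.129), was the worn one, and it now stands flat in the repairs tray, with the other two left in place and the job handed in at about 23 s.

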